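# Free a seized power pack from its charging dock and stow it

### The job

The power pack has seized in its charging dock. Rock it slowly from side to side, towards one side wall and then the other, as far as the walls let it go, until the clips let go, and draw it straight up and out without yanking or forcing it. Stand it upright on the bench and let go, take it again by its narrow edges, and lower it gently, without dropping it, into the empty bay of the rack so that it stands fully down, upright and in line with its neighbours; leave the neighbours and the other things on the bench alone.

Things in the scene. Friction and masses are not known exactly. Their poses are not given: they have to be found in the camera images.
- pack: The seized pack: grey plastic bar 56 (x, width) x 28 (y, thickness) x 130 mm (z, tall), about 0.35 kg, same either way round, stands by itself. Origin: centre of its underside, z up. A groove 4 mm deep crosses each broad face (+y, -y) from z = 41 to 55 mm. At first it stands in the dock, axes along the dock's.
- dock: Charging dock, fixed, base 104 x 104 x 12 mm. Origin: centre of its underside, z up. Two side walls (y = 24 to 40 mm on either side, rims at z = 74 mm) leave a slot 48 mm wide in y. Two cheeks (inner faces x = +-30 mm, 44 mm wide in y, tops z = 137 mm) cover the pack's narrow edges, so here only its broad faces can be gripped. More than 120 N of contact force between pack and dock breaks it.
- dock_slot (a point): Centre of the dock's slot floor, 12 mm above the bench, axes as the dock's; the pack's underside rests here. Foot guides 6 mm high, 30.4 mm apart in y, hold its foot. It can lean to +y and -y (pivoting on the lower edge of that side, 14 mm from its middle) by about 0.19 rad until it comes up firm on a rim. A lean of 0.14 rad just pushes that side's clip clear; at the rim there are 3 mm to spare.
- clip_left (a point): Dock's +y retaining clip, steel nose 6 mm high ( its tip as built, 60 mm above the bench); clip_right is the same. It reaches 2 to 3 mm into the pack's groove and blocks a straight pull. It slides outwards only, stays where pushed and yields slowly: 3 N plus 1.5 N per mm/s. Keep the pack's top below 30 mm/s and under 20 N sideways.
- clip_right (a point): The same clip on the dock's -y side. While the pack leans to a side, that side's clip sits in its groove and holds it; both clips must have been pushed clear and the pack be upright again before it draws out.
- rack: Storage rack, fixed, aluminium, base 84 (x) x 124 (y) x 8 mm. Origin: centre of its underside, z up. Four plates (44 mm long in x, 4 mm thick, tops z = 136 mm) form three bays centred at y = -38, 0, 38 mm, each 34 mm wide, open at both x ends. A pack stands there with its x axis along the rack's x (either way round) and can be held only by its narrow edges, fingers closing along x.
- bay_mat: Black rubber mat 60 x 31 x 3 mm on the floor of the empty bay; which of the three bays it is changes. Origin: centre of its underside (8 mm above the bench), axes along the rack's. The stowed pack stands on it: pack origin 3 mm above this origin.
- spare_a: Another pack of the same shape, loose, standing in another bay of the rack. Origin: centre of its underside.
- spare_b: A third pack of the same shape, loose, standing in another bay of the rack. Origin: centre of its underside.
- solder_reel: Reel of solder standing on its flange, 54 mm across, 36 mm high, a bystander. Origin: centre of its underside.
- flux_bottle: Small brown bottle, 34 mm across, 70 mm high, a bystander. Origin: centre of its underside.
- pliers: Red pliers lying flat, 46 x 123 x 11 mm, a bystander. Origin: centre of the underside.
Mind the look-alikes: they are no part of the job. What is shaped like the pack but purple is not meant.

How it is judged:
On the way, in this order (a step that is already met when the one before it is completed fails the run):
1. the pack has been drawn out of the dock, its underside above the cheeks or beside the dock ((z of pack in the frame of dock above 0.125 m or horizontal distance between pack and dock above 0.09 m)), for 0.1 s.
2. the pack stands upright on the bench, clear of dock and rack, and is let go (height (world z) of pack below 0.004 m and angle between pack's own z axis and vertical below 0.1 rad and horizontal distance between pack and dock above 0.07 m and horizontal distance between pack and rack above 0.07 m and contact force between the fingers and pack below 0.1 N and linear speed of pack below 0.03 m/s), for 0.2 s.
At the end, for the whole second after the job is handed in: The pack stands at rest and released on the mat of the empty bay: within 15 mm of the mat's centre along the bay and 6 mm across it, its underside within 3 mm of the mat's top, upright within 0.1 rad, and its width along the rack's x axis within 0.2 rad (either way round) (x of pack in the frame of bay_mat between -0.015 and 0.015 m and y of pack in the frame of bay_mat between -0.006 and 0.006 m and z of pack in the frame of bay_mat below 0.006 m and angle between pack's own z axis and vertical below 0.1 rad and angle between the x axis of pack and the x axis of rack, either way round below 0.2 rad and linear speed of pack below 0.02 m/s); the robot touches nothing.
It fails at once if the pack is yanked or forced: more than 120 N between pack and dock (contact force between pack and dock above 120 N).
It fails at once if the pack is dropped: faster than 0.5 m/s with no finger on it (contact force between the fingers and pack below 0.1 N and linear speed of pack above 0.5 m/s).
It fails at once if a neighbouring pack is moved by more than 20 mm or tipped by more than 0.3 rad (distance of any of spare_a, spare_b from where it was at the start of the episode above 0.02 m or angle between any of spare_a, spare_b's own z axis and vertical above 0.3 rad).
It fails at once if another thing on the bench is moved by more than 30 mm (distance of any of solder_reel, flux_bottle, pliers from where it was at the start of the episode above 0.03 m).
It also fails if it takes over 72 s, if anything falls off the work surface, if the arm or the gripper's body presses on something with over 40 N, if the wrist force passes 120 N, or if a joint passes its speed limit or range.

### The arm

A 6-joint arm with a two-finger parallel gripper is mounted at the origin on the work surface; the furniture and walls round the work are solid. World frame = base frame: x ahead of the robot, y to its left, z up, the work surface at z = 0. Lengths are in m, angles in rad, forces in N, time in s.
With the tool pointing down it reaches from about 0.25 to 0.775 m from the base axis. Payload 4 kg.
Tool frame: the origin (TCP) lies at the very end of the fingers, on their centre line; the grasp point (between the pads) lies 19 mm behind it; z points along the fingers, y is the line along which they close (so a half turn about z gives the same grasp; the last joint's range is limited). The gripper opens to 94 mm and grips with 3 to 60 N. Pads are 16 mm wide; open, the fingers measure 119 mm over their backs; the gripper's body (75 mm by 177 mm) begins 78 mm behind the grasp point.
Start: joints at [-1.43, 0.087, 1.371, -0, 1.684, -0.103], TCP at [0.133, -0.534, 0.178] pointing down, gripper open.
Joint ranges: [-3.1, 3.1], [-0.76, 2.03], [0.27, 2.55], [-1.08, 4.22], [0.17, 2.65], [-2.57, 2.57]. Speed limits (rad/s): [2.79, 2.79, 3.14, 3.14, 3.14, 3.14].

### API

Orientations are given as [roll, pitch, yaw] about the fixed x, y, z axes, in that order (R = Rz(yaw) Ry(pitch) Rx(roll)).
In Python, from bench import * gives the robot as it stands.
- The arm moves only by the tool carry_out, never from a script. Its argument "increments" is a list of rows, each a list of 7 numbers: the shift along the tool's x, y, z in m, then the turn, a rotation vector about the tool's x, y, z in rad, then the opening, from -1 (shut) to 1 (fully open). A call has 1 to 8 rows; each row shifts and turns the commanded pose from where the row before left it, along the tool's axes as they then stand; what a row does not reach is not made up. A row lasts 1/12 s, in which the tool goes at most 41.7 mm and 7.16 degrees, less where a joint would pass 70% of its speed; a pose out of reach is approached as far as the arm can. A call is refused whole if a number of a shift passes 0.0417 or a number of a turn 0.125, either way. A call with a gripper value outside its range is refused whole. The fingers move at their own pace and stop on an object; "newtons" is the grip in N (left out, the last holds). Time passes only in rows, so rows that do not move let the fingers close. It gives the time, the measured TCP pose, the force, the opening and the grip force at its end, in the units of the state.
- observe(): the state, without advancing time (a new reading comes with each control period).
- camera(name): name is "scene" or "top" or "wrist"; returns the picture (400x640x3 uint8, red, green, blue); there is no depth.
- camera_info(name): a dict with "K" (3x3 intrinsics, pixels), "k1" (the pictures are not rectified: a ray, as slopes to the right and down, at radius r is drawn at 1 + k1 r^2 times it, then the intrinsics apply), "view" (4x4, takes a point from world to camera coordinates). Camera axes: x right, y up, looking along -z (the intrinsics and any distortion apply to the point x, -y, -z); pixel columns grow to the right and rows downward; lengths in m; the calibration is good to about 2 mm. A picture is of the moment at which its call begins: read the wrist's pose just before it. camera_info takes no time and is no camera call; for the wrist camera it gives the pose at the moment of the call.
- hand_in(): hands the job in; it is judged then, once.
The state is a dict: "time_s": time; "joint_positions": joint angles; "qvel": joint speeds; "tau": joint torques, N m; "ee_pos": TCP position; "eef_rot": TCP orientation; "wrist_force": force on the tool from outside, world axes, zero at the start; "wrist_torque": the same for the moment, N m; "grip_width": finger opening in m; "finger_force": force on a finger pad.
Only numpy, scipy, OpenCV 4.12 (cv2) and the standard library are available. Lean on these libraries where they do the work, as an engineer would, in place of code of your own. Each camera call takes 0.05 s, during which the arm holds its last target. There are 200 camera calls.

## Working session

There is one attempt and no reset: what is moved stays moved. The work goes in short steps, Python scripts to look and compute and a tool call to move; the robot and the scene stay as the last step left them, time stands still between calls to the robot, and variables do not carry over. Pictures are saved under pics/ and viewed, at most 10 in all, crops included, and the job is handed in when it is done.

Besides the shell and the picture viewer there is one more tool, called after ">>>" in YAML: its name, and indented under it one key for each argument. carry_out: Moves the arm, as the interface text tells. Its arguments: {"type":"object","properties":{"increments":{"type":"array","items":{"type":"array","items":{"type":"number"}}},"newtons":{"type":"number"}},"required":["increments"]}

```bash
ls; mkdir -p pics; python3 - <<'E'
from bench import *
import cv2,numpy as np
print(observe())
for n in ("scene","top"):
    im=camera(n); cv2.imwrite(f"pics/{n}0.png",im[:,:,::-1]); i=camera_info(n); print(n,i)
E
```

```text
pics
{'time_s': 0.0, 'joint_positions': array([-1.43011992e+00,  8.79676407e-02,  1.37224319e+00, -1.47138834e-05,
        1.68358941e+00, -1.03108352e-01]), 'qvel': array([ 9.89725087e-04,  8.14501081e-05,  1.26666263e-03,  1.85249832e-04,
       -1.02623947e-04, -1.39338679e-03]), 'tau': array([ 2.62820686e-03, -3.40177488e+01, -3.02424467e+01,  7.18975905e-02,
        3.28538648e-02, -1.65645274e-04]), 'ee_pos': array([ 0.13265775, -0.53313801,  0.17660295]), 'eef_rot': array([-3.13939529e+00, -2.12670617e-04,  2.43782882e-01]), 'wrist_force': array([-0.04961174,  0.07451115,  0.296833  ]), 'wrist_torque': array([-0.00974493,  0.0058417 , -0.03062248]), 'finger_force': 0.0, 'grip_width': 0.09399379704755847}
scene {'K': array([[372.78999894,   0.        , 325.32968292],
       [  0.        , 372.78999894, 201.26959009],
       [  0.        ,   0.        ,   1.        ]]), 'k1': -0.03296687166893761, 'view': array([[ 0.99945868,  0.03282384,  0.00222431, -0.53238053],
       [-0.02450982,  0.69779217,  0.71588083,  0.04020783],
       [ 0.02194585, -0.71554782,  0.69821894, -1.04813397],
       [ 0.        ,  0.        ,  0.        ,  1.        ]])}
top {'K': array([[400.38951118,   0.        , 315.23026357],
       [  0.        , 400.38951118, 199.82682623],
       [  0.        ,   0.        ,   1.        ]]), 'k1': -0.096245885673155, 'view': array([[ 0.00311874, -0.99993583, -0.01089108, -0.08358978],
       [ 0.98968375,  0.0015264 ,  0.14326113, -0.54946743],
       [-0.14323531, -0.01122552,  0.989625  , -0.91032305],
       [ 0.        ,  0.        ,  0.        ,  1.        ]])}
```

View pics/scene0.png

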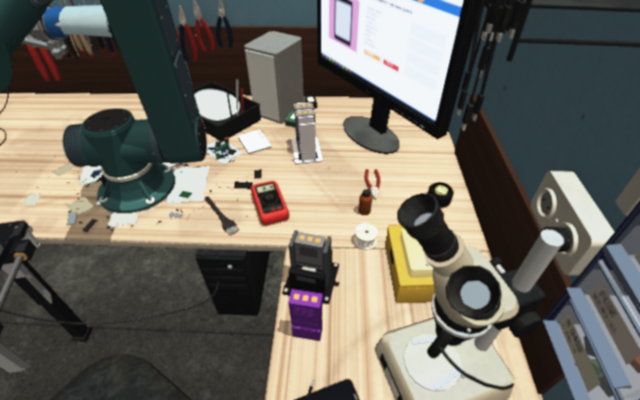

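View pics/top0.png

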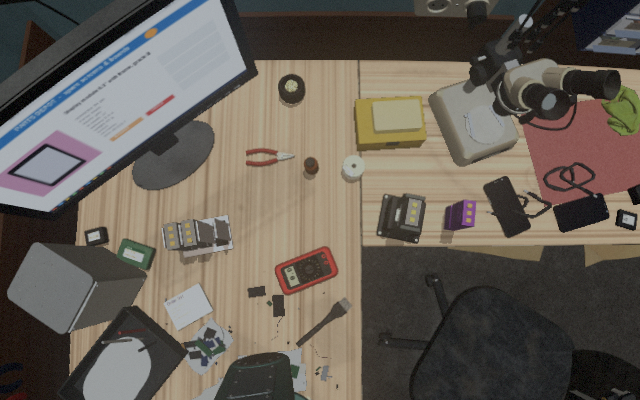

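The top view shows the dock at about (402,217), with the pack's yellow contacts at about (409,212). The rack is at about (197,237), and the purple decoy at (461,214) is to be ignored. I'll zoom in on the dock and rack.

```bash
cat > h.py <<'E'
from bench import *
import cv2,numpy as np
def ray(info,uv):
    K,k1,V=info["K"],info["k1"],np.array(info["view"])
    d=np.array([(uv[0]-K[0,2])/K[0,0],(uv[1]-K[1,2])/K[1,1]])
    s=d.copy()
    for _ in range(20): s=d/(1+k1*(s@s))
    R=V[:3,:3]; c=-R.T@V[:3,3]
    return c,R.T@np.array([s[0],-s[1],-1.])
def onz(info,uv,z):
    c,d=ray(info,uv); return c+d*(z-c[2])/d[2]
def proj(info,p):
    K,k1,V=info["K"],info["k1"],np.array(info["view"])
    q=V[:3,:3]@np.array(p)+V[:3,3]; s=np.array([q[0],-q[1]])/-q[2]; s=s*(1+k1*(s@s))
    return K[:2,:2]@s+K[:2,2]
E
python3 - <<'E'
from h import *
im=cv2.imread("pics/top0.png")
a=cv2.resize(im[170:270,365:495],None,fx=5.8,fy=5.8,interpolation=cv2.INTER_CUBIC)[:290*2]
b=cv2.resize(im[200:270,150:245],None,fx=6,fy=6,interpolation=cv2.INTER_CUBIC)
cv2.imwrite("pics/a.png",a)
cv2.imwrite("pics/b.png",b)
i=camera_info("top"); print(ray(i,(320,200))[0], ray(camera_info("scene"),(320,200))[0])
for n,uv,z in [("dockbase",(402,217),.012),("packtop",(409,212),.142),("rack",(197,237),.138),("purple",(461,210),.13),("bottle",(311,162),.07),("reel",(354,167),.036),("pl",(270,157),.01)]: print(n,onz(i,uv,z).round(3))
E
```

```text
[ 0.41366927 -0.09296456  0.97868539] [ 0.55608002 -0.76057192  0.70422716]
dockbase [ 0.512 -0.293  0.012]
packtop [ 0.509 -0.281  0.142]
rack [0.455 0.167 0.138]
purple [ 0.515 -0.397  0.13 ]
bottle [ 0.634 -0.073  0.07 ]
reel [ 0.63  -0.175  0.036]
pl [0.662 0.031 0.01 ]
```

View pics/a.png

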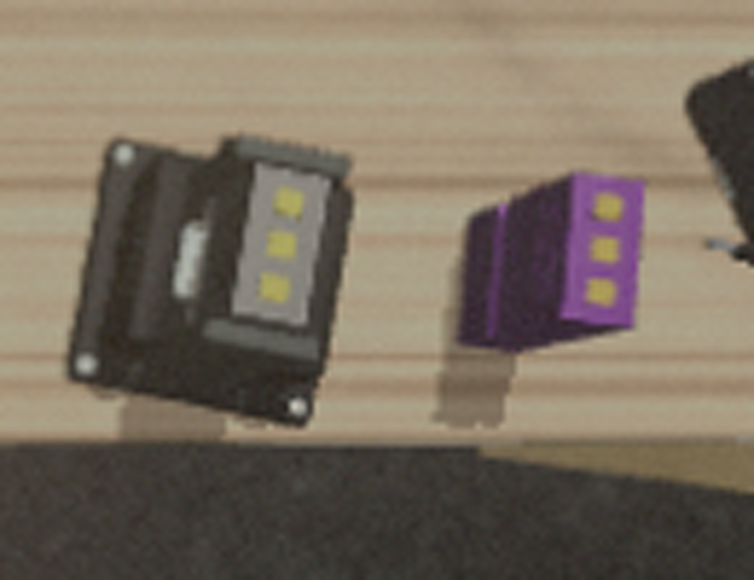

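View pics/b.png

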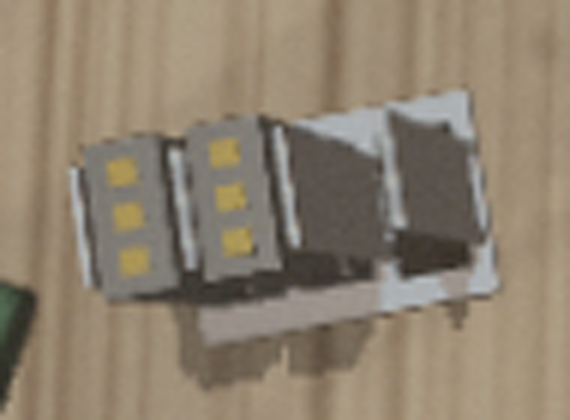

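The dock's pack shows three yellow contacts at crop (289,200), (281,243), (274,290). The rack's two left bays hold the spares, at crop x of about 130 and 230. The right bay (-y), between plates at x of about 285 and 395, is empty. Next I'll measure the poses from the contacts and plates.

```bash
python3 - <<'E'
from h import *
im=cv2.imread("pics/top0.png")
hsv=cv2.cvtColor(im,cv2.COLOR_BGR2HSV); I=camera_info("top")
def contacts(x0,x1,y0,y1,z):
    h=hsv[y0:y1,x0:x1].astype(int); m=((h[...,0]>18)&(h[...,0]<34)&(h[...,1]>95)&(h[...,2]>90)).astype(np.uint8)
    n,l,s,c=cv2.connectedComponentsWithStats(m)
    P=[(s[k,4],onz(I,c[k]+[x0,y0],z)) for k in range(1,n) if s[k,4]>4]
    for a,p in P: print(a,p.round(4))
    P=np.array([p for a,p in P]); d=P[P[:,0].argmax()]-P[P[:,0].argmin()]
    print("mean",P.mean(0).round(4),"yaw",np.arctan2(d[1],d[0]))
contacts(400,425,195,225,.142)
contacts(164,180,222,250,.138); contacts(182,194,220,248,.138)
# plate tops (crop b scale 6)
for nm,pts in dict(p1=[(75,170),(88,285)],p2=[(175,152),(190,265)],p3=[(280,130),(296,240)],p4=[(388,112),(405,225)]).items():
    print(nm,[onz(I,(x/6+150-.4,y/6+200-.4),.136).round(4) for x,y in pts])
print("base",[onz(I,(x/6+150-.4,y/6+200-.4),.008).round(4) for x,y in [(468,92),(497,290),(205,342)]])
print("dock base",[onz(I,(x/5.8+365-.4,y/5.8+170-.4),.012).round(4) for x,y in [(113,140),(70,378),(302,425)]])
E
```

```text
14 [ 0.5246 -0.2931  0.142 ]
13 [ 0.5095 -0.2908  0.142 ]
15 [ 0.4938 -0.2868  0.142 ]
mean [ 0.5093 -0.2902  0.142 ] yaw -0.20389094592465049
16 [0.4731 0.2273 0.138 ]
17 [0.4579 0.2235 0.138 ]
18 [0.4424 0.2209 0.138 ]
mean [0.4578 0.2239 0.138 ] yaw 0.20695568995666475
19 [0.4807 0.1901 0.138 ]
18 [0.4651 0.1869 0.138 ]
18 [0.4494 0.1836 0.138 ]
mean [0.4651 0.1869 0.138 ] yaw 0.20332336412791568
p1 [array([0.4742, 0.2451, 0.136 ]), array([0.4333, 0.2382, 0.136 ])]
p2 [array([0.4809, 0.2086, 0.136 ]), array([0.4408, 0.2012, 0.136 ])]
p3 [array([0.489 , 0.1706, 0.136 ]), array([0.45  , 0.1632, 0.136 ])]
p4 [array([0.4956, 0.1317, 0.136 ]), array([0.4555, 0.1242, 0.136 ])]
base [array([0.5164, 0.133 , 0.008 ]), array([0.4359, 0.1186, 0.008 ]), array([0.4137, 0.2383, 0.008 ])]
dock base [array([ 0.5689, -0.2505,  0.012 ]), array([ 0.4686, -0.2305,  0.012 ]), array([ 0.449 , -0.3271,  0.012 ])]
```

>>> carry_out:
  increments:
    - [0,0,-0.02,0,0,0.111,1]
    - [0,0,-0.02,0,0,0.111,1]
    - [0,0,-0.02,0,0,0.111,1]
    - [0,0,-0.02,0,0,0.111,1]
    - [0.0267,-0.0261,0,0,0,0,1]
    - [0.0267,-0.0261,0,0,0,0,1]
    - [0.0267,-0.0261,0,0,0,0,1]
    - [0.0267,-0.0261,0,0,0,0,1]

```text
time_s: 0.77
ee_pos: [0.259, -0.4516, 0.2574]
eef_rot: [-3.141, 0.0, -0.201]
wrist_force: [0.3, 0.3, 0.1]
grip_width: 0.0938
finger_force: 0.0
```

>>> carry_out:
  increments:
    - [0.0267,-0.0261,0,0,0,0,1]
    - [0.0267,-0.0261,0,0,0,0,1]
    - [0.0267,-0.0261,0,0,0,0,1]
    - [0.0267,-0.0261,0,0,0,0,1]
    - [0.0267,-0.0261,0,0,0,0,1]
    - [0.0267,-0.0261,0,0,0,0,1]
    - [0.0267,-0.0261,0,0,0,0,1]
    - [0.0267,-0.0261,0,0,0,0,1]

```text
time_s: 1.43
ee_pos: [0.5102, -0.289, 0.2572]
eef_rot: [-3.141, 0.001, -0.2]
wrist_force: [-0.5, -1.8, -0.5]
grip_width: 0.0939
finger_force: 0.0
```

>>> carry_out:
  increments:
    - [0,0,0,0,0,0,1]
    - [0,0,0,0,0,0,1]
    - [0,0,0,0,0,0,1]

```text
time_s: 1.68
ee_pos: [0.5086, -0.2906, 0.2571]
eef_rot: [3.141, 0.002, -0.2]
wrist_force: [-0.1, 0.2, 0.8]
grip_width: 0.0939
finger_force: 0.0
```

```bash
cat >> h.py <<'E'
from scipy.spatial.transform import Rotation as Ro
def pose():
    o=observe(); return np.array(o["ee_pos"]),Ro.from_euler("xyz",o["eef_rot"])
def plan(t,yaw):
    p,R=pose(); T=Ro.from_euler("xyz",[np.pi,0,yaw])
    print("turn(tool)",(R.inv()*T).as_rotvec().round(4),"shift after turn",T.inv().apply(np.array(t)-p).round(4),"p",p.round(4))
E
python3 - <<'E'
from h import *
o=observe();print(o["time_s"],o["eef_rot"])
plan((.5093,-.2902,.097),-.2)
im=camera("wrist");cv2.imwrite("pics/w1.png",im[:,:,::-1]);print(camera_info("wrist"))
E
```

```text
1.6833 [ 3.14144144e+00  1.59082845e-03 -2.00060265e-01]
turn(tool) [ 0.0002  0.0016 -0.0001] shift after turn [ 0.0006 -0.0006  0.1601] p [ 0.5086 -0.2906  0.2571]
{'K': array([[275.28407678,   0.        , 320.3668236 ],
       [  0.        , 275.28407678, 196.43117326],
       [  0.        ,   0.        ,   1.        ]]), 'k1': -0.026506646193279533, 'view': array([[-2.00750980e-01, -9.79642295e-01, -1.33843387e-04,
        -1.82686955e-01],
       [ 9.51803977e-01, -1.95013933e-01, -2.36725063e-01,
        -4.96697347e-01],
       [ 2.31879782e-01, -4.76501809e-02,  9.71576671e-01,
        -5.99463865e-01],
       [ 0.00000000e+00,  0.00000000e+00,  0.00000000e+00,
         1.00000000e+00]])}
```

View pics/w1.png

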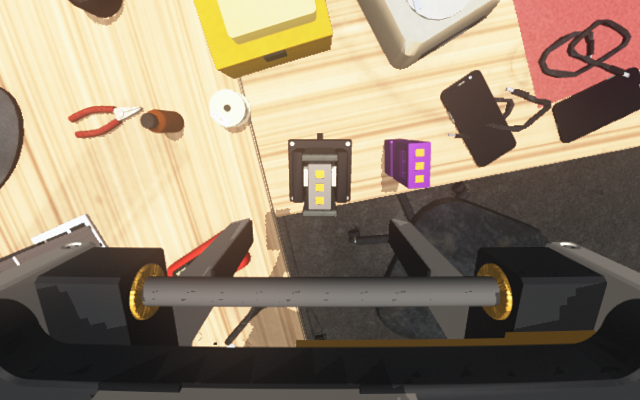

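The wrist view shows the dock and pack upright at about (320,185), lined up with the tool, with contacts at (320,173) to (320,201). I'll measure these contacts with the wrist calibration.

```bash
cat >> h.py <<'E'
def contacts(im,I,box,z):
    x0,x1,y0,y1=box
    h=cv2.cvtColor(im,cv2.COLOR_RGB2HSV)[y0:y1,x0:x1].astype(int); m=((h[...,0]>18)&(h[...,0]<34)&(h[...,1]>95)&(h[...,2]>90)).astype(np.uint8)
    n,l,s,c=cv2.connectedComponentsWithStats(m)
    P=[(s[k,4],onz(I,c[k]+[x0,y0],z)) for k in range(1,n) if s[k,4]>4]
    for a,p in P: print(a,p.round(4))
    P=np.array([p for a,p in P]); d=P[P[:,0].argmax()]-P[P[:,0].argmin()]
    print("mean",P.mean(0).round(4),"yaw",np.arctan2(d[1],d[0]))
E
python3 - <<'E'
from h import *
im=cv2.imread("pics/w1.png")[:,:,::-1].copy(); I=camera_info("wrist")
contacts(im,I,(300,340,160,210),.142)
E
```

```text
64 [ 0.5255 -0.293   0.142 ]
57 [ 0.5097 -0.2898  0.142 ]
57 [ 0.4939 -0.2865  0.142 ]
mean [ 0.5097 -0.2898  0.142 ] yaw -0.20124244859670654
```

>>> carry_out:
  increments:
    - [0.0009,-0.001,0.025,0,0,0,1]
    - [0,0,0.025,0,0,0,1]
    - [0,0,0.025,0,0,0,1]
    - [0,0,0.025,0,0,0,1]
    - [0,0,0.02,0,0,0,1]
    - [0,0,0.02,0,0,0,1]
    - [0,0,0.02,0,0,0,1]
    - [0,0,0,0,0,0,1]

```text
time_s: 2.4
ee_pos: [0.5061, -0.2893, 0.093]
eef_rot: [-3.138, 0.008, -0.203]
wrist_force: [-0.3, 1.2, -0.7]
grip_width: 0.0939
finger_force: 0.0
```

>>> carry_out:
  increments:
    - [0,0,0,0,0,0,-1]
    - [0,0,0,0,0,0,-1]
    - [0,0,0,0,0,0,-1]
    - [0,0,0,0,0,0,-1]
    - [0,0,0,0,0,0,-1]
    - [0,0,0,0,0,0,-1]
    - [0,0,0,0,0,0,-1]
    - [0,0,0,0,0,0,-1]
  newtons: 30

```text
time_s: 3.07
ee_pos: [0.5102, -0.2897, 0.098]
eef_rot: [3.141, -0.0, -0.2]
wrist_force: [-0.1, 0.4, -0.2]
grip_width: 0.0439
finger_force: 0.0
```

>>> carry_out:
  increments:
    - [0,0,0,0,0,0,-1]
    - [0,0,0,0,0,0,-1]
    - [0,0,0,0,0,0,-1]
    - [0,0,0,0,0,0,-1]
    - [0,0,0,0,0,0,-1]
    - [0,0,0,0,0,0,-1]

```text
time_s: 3.57
ee_pos: [0.5101, -0.2897, 0.0977]
eef_rot: [-3.142, 0.0, -0.2]
wrist_force: [-0.2, -0.2, -0.8]
grip_width: 0.0277
finger_force: 30.0
```

>>> carry_out:
  increments:
    - [0,-0.00086,-0.00014,-0.01,0,0,-1]
    - [0,-0.00086,-0.00014,-0.01,0,0,-1]
    - [0,-0.00086,-0.00014,-0.01,0,0,-1]
    - [0,-0.00086,-0.00014,-0.01,0,0,-1]
    - [0,-0.00086,-0.00014,-0.01,0,0,-1]
    - [0,-0.00086,-0.00014,-0.01,0,0,-1]
    - [0,-0.00086,-0.00014,-0.01,0,0,-1]
    - [0,-0.00086,-0.00014,-0.01,0,0,-1]

```text
time_s: 4.23
ee_pos: [0.5112, -0.284, 0.0985]
eef_rot: [3.058, 0.0, -0.201]
wrist_force: [-1.1, -5.2, -3.8]
grip_width: 0.0277
finger_force: 30.0
```

>>> carry_out:
  increments:
    - [0,-0.00086,-0.00014,-0.01,0,0,-1]
    - [0,-0.00086,-0.00014,-0.01,0,0,-1]
    - [0,-0.00086,-0.00014,-0.01,0,0,-1]
    - [0,-0.00086,-0.00014,-0.01,0,0,-1]
    - [0,-0.00086,-0.00014,-0.01,0,0,-1]
    - [0,-0.00086,-0.00014,-0.01,0,0,-1]
    - [0,-0.00086,-0.00014,-0.01,0,0,-1]
    - [0,-0.00086,-0.00014,-0.01,0,0,-1]

```text
time_s: 4.9
ee_pos: [0.5125, -0.2774, 0.0989]
eef_rot: [2.978, 0.0, -0.201]
wrist_force: [-0.9, -6.5, -4.3]
grip_width: 0.0281
finger_force: 30.0
```

>>> carry_out:
  increments:
    - [0,-0.00086,-0.00014,-0.01,0,0,-1]
    - [0,-0.00086,-0.00014,-0.01,0,0,-1]
    - [0,0,0,0,0,0,-1]
    - [0,0,0,0,0,0,-1]
    - [0,0,0,0,0,0,-1]
    - [0,0,0,0,0,0,-1]

```text
time_s: 5.4
ee_pos: [0.5129, -0.2753, 0.099]
eef_rot: [2.959, 0.0, -0.201]
wrist_force: [-1.0, -5.4, -3.1]
grip_width: 0.0276
finger_force: 30.0
```

>>> carry_out:
  increments:
    - [0,-0.00086,-0.00014,-0.008,0,0,-1]
    - [0,-0.0006,0,-0.006,0,0,-1]
    - [0,0,0,0,0,0,-1]
    - [0,0,0,0,0,0,-1]
    - [0,0,0,0,0,0,-1]

```text
time_s: 5.82
ee_pos: [0.513, -0.2747, 0.0991]
eef_rot: [2.944, 0.0, -0.201]
wrist_force: [-0.8, -6.7, -2.0]
grip_width: 0.028
finger_force: 30.0
```

>>> carry_out:
  increments:
    - [0,0.0013,0.0002,0.015,0,0,-1]
    - [0,0.0013,0.0002,0.015,0,0,-1]
    - [0,0.0013,0.0002,0.015,0,0,-1]
    - [0,0.0013,0.0002,0.015,0,0,-1]
    - [0,0.0013,0.0002,0.015,0,0,-1]
    - [0,0.0013,0.0002,0.015,0,0,-1]
    - [0,0.0013,0.0002,0.015,0,0,-1]

```text
time_s: 6.4
ee_pos: [0.5117, -0.2815, 0.0986]
eef_rot: [3.055, 0.0, -0.2]
wrist_force: [-0.6, -1.6, -2.3]
grip_width: 0.0278
finger_force: 30.0
```

>>> carry_out:
  increments:
    - [0,0.0013,0.0002,0.015,0,0,-1]
    - [0,0.0013,0.0002,0.015,0,0,-1]
    - [0,0.0013,0.0002,0.015,0,0,-1]
    - [0,0.0013,0.0002,0.015,0,0,-1]
    - [0,0.0013,0.0002,0.015,0,0,-1]
    - [0,0.0013,0.0002,0.014,0,0,-1]
    - [0,0,0,0,0,0,-1]
    - [0,0,0,0,0,0,-1]

```text
time_s: 7.07
ee_pos: [0.5099, -0.2902, 0.0978]
eef_rot: [3.141, 0.0, -0.201]
wrist_force: [-0.3, 0.2, -3.4]
grip_width: 0.0277
finger_force: 30.0
```

```bash
python3 - <<'E'
from h import *
plan((.5101,-.2897,.0977),-.2);print(observe()["wrist_force"],observe()["wrist_torque"])
E
```

```text
turn(tool) [ 0.0003  0.0004 -0.0009] shift after turn [ 0.0001 -0.0006  0.0001] p [ 0.5099 -0.2902  0.0978]
[-0.26176372  0.23044635 -3.37257363] [-0.14275106  0.01819751 -0.01239991]
```

Upright again. Now the lean to the other side.

>>> carry_out:
  increments:
    - [0,0.00086,-0.00014,0.01,0,0,-1]
    - [0,0.00086,-0.00014,0.01,0,0,-1]
    - [0,0.00086,-0.00014,0.01,0,0,-1]
    - [0,0.00086,-0.00014,0.01,0,0,-1]
    - [0,0.00086,-0.00014,0.01,0,0,-1]
    - [0,0.00086,-0.00014,0.01,0,0,-1]
    - [0,0.00086,-0.00014,0.01,0,0,-1]
    - [0,0.00086,-0.00014,0.01,0,0,-1]

```text
time_s: 7.73
ee_pos: [0.5089, -0.2951, 0.0986]
eef_rot: [-3.058, 0.001, -0.199]
wrist_force: [1.2, 5.2, -4.7]
grip_width: 0.0277
finger_force: 30.0
```

>>> carry_out:
  increments:
    - [0,0.00086,-0.00014,0.01,0,0,-1]
    - [0,0.00086,-0.00014,0.01,0,0,-1]
    - [0,0.00086,-0.00014,0.01,0,0,-1]
    - [0,0.00086,-0.00014,0.01,0,0,-1]
    - [0,0.00086,-0.00014,0.01,0,0,-1]
    - [0,0.00086,-0.00014,0.01,0,0,-1]
    - [0,0.00086,-0.00014,0.01,0,0,-1]
    - [0,0.00086,-0.00014,0.01,0,0,-1]

```text
time_s: 8.4
ee_pos: [0.5076, -0.3017, 0.099]
eef_rot: [-2.978, 0.001, -0.199]
wrist_force: [0.4, 5.8, -4.4]
grip_width: 0.0276
finger_force: 30.0
```

>>> carry_out:
  increments:
    - [0,0.00086,-0.00014,0.01,0,0,-1]
    - [0,0.00086,-0.00014,0.01,0,0,-1]
    - [0,0.00086,-0.00014,0.008,0,0,-1]
    - [0,0.0006,0,0.006,0,0,-1]
    - [0,0,0,0,0,0,-1]
    - [0,0,0,0,0,0,-1]
    - [0,0,0,0,0,0,-1]
    - [0,0,0,0,0,0,-1]

```text
time_s: 9.07
ee_pos: [0.507, -0.3044, 0.0992]
eef_rot: [-2.943, 0.001, -0.199]
wrist_force: [1.2, 5.7, -3.3]
grip_width: 0.028
finger_force: 30.0
```

Back to upright, then a small gentle pull as a test.

>>> carry_out:
  increments:
    - [0,-0.0013,0.0002,-0.015,0,0,-1]
    - [0,-0.0013,0.0002,-0.015,0,0,-1]
    - [0,-0.0013,0.0002,-0.015,0,0,-1]
    - [0,-0.0013,0.0002,-0.015,0,0,-1]
    - [0,-0.0013,0.0002,-0.015,0,0,-1]
    - [0,-0.0013,0.0002,-0.015,0,0,-1]
    - [0,-0.0013,0.0002,-0.015,0,0,-1]

```text
time_s: 9.65
ee_pos: [0.5084, -0.2977, 0.0989]
eef_rot: [-3.055, 0.0, -0.2]
wrist_force: [0.5, 1.0, -5.0]
grip_width: 0.0282
finger_force: 30.0
```

>>> carry_out:
  increments:
    - [0,-0.0013,0.0002,-0.015,0,0,-1]
    - [0,-0.0013,0.0002,-0.015,0,0,-1]
    - [0,-0.0013,0.0002,-0.015,0,0,-1]
    - [0,-0.0013,0.0002,-0.015,0,0,-1]
    - [0,-0.0013,0.0002,-0.015,0,0,-1]
    - [0,-0.0013,0.0002,-0.014,0,0,-1]
    - [0,0,0,0,0,0,-1]
    - [0,0,0,0,0,0,-1]

```text
time_s: 10.32
ee_pos: [0.5103, -0.2895, 0.0984]
eef_rot: [3.141, -0.0, -0.2]
wrist_force: [-0.1, -0.1, -4.5]
grip_width: 0.0275
finger_force: 30.0
```

>>> carry_out:
  increments:
    - [0,0,-0.001,0,0,0,-1]
    - [0,0,-0.001,0,0,0,-1]
    - [0,0,-0.001,0,0,0,-1]
    - [0,0,-0.001,0,0,0,-1]
    - [0,0,-0.001,0,0,0,-1]
    - [0,0,-0.001,0,0,0,-1]
    - [0,0,0,0,0,0,-1]

```text
time_s: 10.9
ee_pos: [0.5103, -0.2899, 0.1046]
eef_rot: [3.141, -0.001, -0.2]
wrist_force: [-0.2, 0.3, -3.9]
grip_width: 0.0275
finger_force: 30.0
```

>>> carry_out:
  increments:
    - [0,0,-0.002,0,0,0,-1]
    - [0,0,-0.002,0,0,0,-1]
    - [0,0,-0.002,0,0,0,-1]
    - [0,0,-0.002,0,0,0,-1]
    - [0,0,-0.002,0,0,0,-1]
    - [0,0,-0.002,0,0,0,-1]
    - [0,0,-0.002,0,0,0,-1]
    - [0,0,-0.002,0,0,0,-1]

```text
time_s: 11.57
ee_pos: [0.5101, -0.2897, 0.1205]
eef_rot: [3.141, -0.0, -0.2]
wrist_force: [-0.1, -0.3, -4.3]
grip_width: 0.0277
finger_force: 30.0
```

>>> carry_out:
  increments:
    - [0,0,-0.006,0,0,0,-1]
    - [0,0,-0.006,0,0,0,-1]
    - [0,0,-0.006,0,0,0,-1]
    - [0,0,-0.006,0,0,0,-1]
    - [0,0,-0.006,0,0,0,-1]
    - [0,0,-0.006,0,0,0,-1]
    - [0,0,-0.006,0,0,0,-1]
    - [0,0,-0.006,0,0,0,-1]

```text
time_s: 12.23
ee_pos: [0.5101, -0.2897, 0.169]
eef_rot: [3.141, -0.0, -0.2]
wrist_force: [-0.2, -0.1, -4.1]
grip_width: 0.0278
finger_force: 30.0
```

>>> carry_out:
  increments:
    - [0,0,-0.01,0,0,0,-1]
    - [0,0,-0.01,0,0,0,-1]
    - [0,0,-0.01,0,0,0,-1]
    - [0,0,-0.01,0,0,0,-1]
    - [0,0,-0.01,0,0,0,-1]
    - [0,0,-0.01,0,0,0,-1]
    - [0,0,-0.01,0,0,0,-1]
    - [0,0,-0.01,0,0,0,-1]

```text
time_s: 12.9
ee_pos: [0.5102, -0.2897, 0.2494]
eef_rot: [3.141, -0.0, -0.2]
wrist_force: [0.7, 0.1, -4.6]
grip_width: 0.0275
finger_force: 30.0
```

>>> carry_out:
  increments:
    - [0,0,-0.01,0,0,0,-1]
    - [0,0,0,0,0,0,-1]
    - [0,0,0,0,0,0,-1]

```text
time_s: 13.15
ee_pos: [0.5105, -0.29, 0.2593]
eef_rot: [3.141, -0.002, -0.2]
wrist_force: [0.5, 0.6, -4.8]
grip_width: 0.0275
finger_force: 30.0
```

```bash
python3 - <<'E'
from h import *
I=camera_info("scene");
plan((.51,-.11,.26),.19);print(observe()["wrist_force"])
w=camera_info("wrist")
im=camera("top"); cv2.imwrite("pics/top1.png",im[80:330,220:480][:,:,::-1].repeat(2,0).repeat(2,1))
E
```

```text
turn(tool) [ 0.0011 -0.0015 -0.3902] shift after turn [ 0.0335 -0.1768 -0.0007] p [ 0.5105 -0.29    0.2593]
[ 0.45013372  0.61016246 -4.80673687]
```

View pics/top1.png

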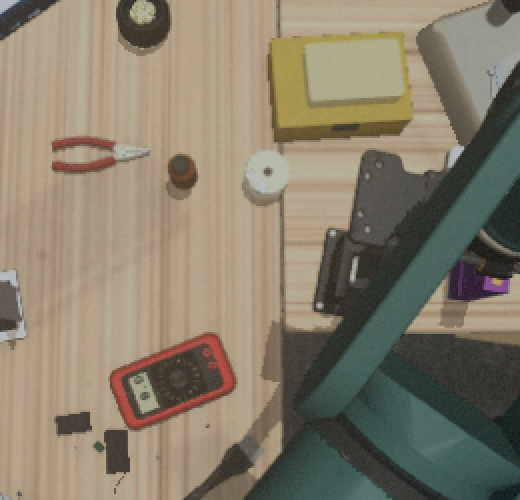

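The pack is out of the dock and hanging in the gripper, and the bench around full-image pixel (300,205) is free. I'll carry it there.

>>> carry_out:
  increments:
    - [0,0,0,0,0,-0.0975,-1]
    - [0,0,0,0,0,-0.0975,-1]
    - [0,0,0,0,0,-0.0975,-1]
    - [0,0,0,0,0,-0.0975,-1]
    - [0.0043,-0.0226,0,0,0,0,-1]
    - [0.0043,-0.0226,0,0,0,0,-1]
    - [0.0043,-0.0226,0,0,0,0,-1]
    - [0.0043,-0.0226,0,0,0,0,-1]

```text
time_s: 13.87
ee_pos: [0.5094, -0.1967, 0.2569]
eef_rot: [-3.14, 0.002, 0.189]
wrist_force: [0.1, 0.4, -4.1]
grip_width: 0.0277
finger_force: 30.0
```

>>> carry_out:
  increments:
    - [0.0043,-0.0226,0,0,0,0,-1]
    - [0.0043,-0.0226,0,0,0,0,-1]
    - [0.0043,-0.0226,0,0,0,0,-1]
    - [0.0043,-0.0226,0,0,0,0,-1]
    - [0.0043,-0.0226,0,0,0,0,-1]
    - [0.0043,-0.0226,0,0,0,0,-1]
    - [0,0,0.01,0,0,0,-1]
    - [0,0,0.02,0,0,0,-1]

```text
time_s: 14.53
ee_pos: [0.5109, -0.0588, 0.2301]
eef_rot: [3.139, -0.005, 0.192]
wrist_force: [1.4, -0.5, -3.9]
grip_width: 0.0275
finger_force: 30.0
```

>>> carry_out:
  increments:
    - [0,0,0.025,0,0,0,-1]
    - [0,0,0.025,0,0,0,-1]
    - [0,0,0.025,0,0,0,-1]
    - [0,0,0.025,0,0,0,-1]
    - [0,0,0.02,0,0,0,-1]
    - [0,0,0.01,0,0,0,-1]
    - [0,0,0.006,0,0,0,-1]
    - [0,0,0,0,0,0,-1]

```text
time_s: 15.2
ee_pos: [0.5087, -0.0597, 0.0906]
eef_rot: [-3.14, 0.003, 0.19]
wrist_force: [0.1, 0.5, -4.6]
grip_width: 0.0277
finger_force: 30.0
```

>>> carry_out:
  increments:
    - [0,0,0,0,0,0,-1]
    - [0,0,0,0,0,0,-1]
    - [0,0,0,0,0,0,-1]

```text
time_s: 15.45
ee_pos: [0.5109, -0.06, 0.094]
eef_rot: [3.14, -0.003, 0.19]
wrist_force: [0.1, 0.6, -5.0]
grip_width: 0.0277
finger_force: 30.0
```

>>> carry_out:
  increments:
    - [0,0,0.0015,0,0,0,-1]
    - [0,0,0.0015,0,0,0,-1]
    - [0,0,0.0015,0,0,0,-1]
    - [0,0,0.0015,0,0,0,-1]
    - [0,0,0,0,0,0,-1]
    - [0,0,0,0,0,0,-1]
    - [0,0,0,0,0,0,-1]

```text
time_s: 16.03
ee_pos: [0.5097, -0.0597, 0.0862]
eef_rot: [3.142, 0.0, 0.19]
wrist_force: [0.5, -0.6, -5.0]
grip_width: 0.0277
finger_force: 30.0
```

>>> carry_out:
  increments:
    - [0,0,0.0007,0,0,0,-1]
    - [0,0,0.0007,0,0,0,-1]
    - [0,0,0,0,0,0,-1]
    - [0,0,0,0,0,0,-1]

```text
time_s: 16.37
ee_pos: [0.51, -0.0597, 0.0858]
eef_rot: [3.141, -0.001, 0.19]
wrist_force: [-1.8, 0.8, 1.1]
grip_width: 0.0279
finger_force: 30.0
```

>>> carry_out:
  increments:
    - [0,0,0,0,0,0,1]
    - [0,0,0,0,0,0,1]
    - [0,0,0,0,0,0,1]
    - [0,0,0,0,0,0,1]
    - [0,0,0,0,0,0,1]
    - [0,0,0,0,0,0,1]
    - [0,0,0,0,0,0,1]
    - [0,0,0,0,0,0,1]

```text
time_s: 17.03
ee_pos: [0.5097, -0.0597, 0.0848]
eef_rot: [3.142, 0.0, 0.19]
wrist_force: [-0.1, -0.4, -0.4]
grip_width: 0.0772
finger_force: 0.0
```

>>> carry_out:
  increments:
    - [0,0,0,0,0,0,1]
    - [0,0,0,0,0,0,1]
    - [0,0,-0.025,0,0,0,1]
    - [0,0,-0.025,0,0,0,1]
    - [0,0,-0.025,0,0,0,1]
    - [0,0,-0.025,0,0,0,1]
    - [0,0,-0.025,0,0,0,1]
    - [0,0,-0.02,0,0,0,1]

```text
time_s: 17.7
ee_pos: [0.5101, -0.0598, 0.2321]
eef_rot: [3.141, -0.002, 0.19]
wrist_force: [-0.0, -1.1, 0.0]
grip_width: 0.0939
finger_force: 0.0
```

>>> carry_out:
  increments:
    - [0,0,-0.01,0,0,0,1]
    - [0,0,0,0,0,0,1]
    - [0,0,0,0,0,0,1]
    - [0,0,0,0,0,0,1]

```text
time_s: 18.03
ee_pos: [0.509, -0.0595, 0.2379]
eef_rot: [-3.14, 0.003, 0.19]
wrist_force: [-0.2, -0.1, 0.1]
grip_width: 0.0939
finger_force: 0.0
```

```bash
python3 - <<'E'
from h import *
p,_=pose(); im=camera("wrist"); I=camera_info("wrist"); cv2.imwrite("pics/w2.png",im[:,:,::-1]); print(p,proj(I,(.51,-.06,.13)))
E
```

```text
[ 0.5090115  -0.05951345  0.23791088] [321.55066854 188.41793795]
```

View pics/w2.png

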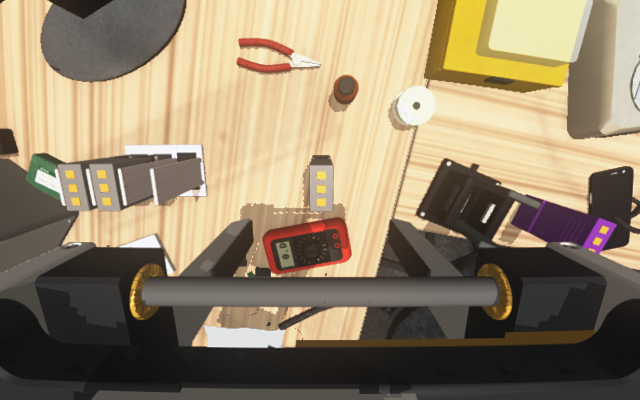

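The pack stands upright on the bench with contacts at (320,175) to (321,203). The rack is at the left, with spares at (72,187) and (102,187) and the empty bay right of them. I'll measure both.

```bash
python3 - <<'E'
from h import *
im=cv2.imread("pics/w2.png")[:,:,::-1].copy(); I=camera_info("wrist")
contacts(im,I,(305,335,165,212),.13)
contacts(im,I,(60,84,160,212),.138);contacts(im,I,(90,114,160,212),.138)
plan((.51,-.06,.24),1.76)
E
```

```text
70 [ 0.525  -0.0565  0.13  ]
71 [ 0.5097 -0.0593  0.13  ]
63 [ 0.4937 -0.0625  0.13  ]
mean [ 0.5095 -0.0594  0.13  ] yaw 0.18947505659002015
61 [0.4739 0.2291 0.138 ]
69 [0.4583 0.2259 0.138 ]
65 [0.4424 0.2229 0.138 ]
mean [0.4582 0.226  0.138 ] yaw 0.19249936181257837
70 [0.4815 0.1917 0.138 ]
68 [0.4654 0.1886 0.138 ]
67 [0.4492 0.1854 0.138 ]
mean [0.4654 0.1886 0.138 ] yaw 0.1911700170932595
turn(tool) [-0.0038  0.0016 -1.5702] shift after turn [-0.0007  0.001  -0.0023] p [ 0.5089 -0.0595  0.2377]
```

>>> carry_out:
  increments:
    - [0,0,0,0,0,-0.112,1]
    - [0,0,0,0,0,-0.112,1]
    - [0,0,0,0,0,-0.112,1]
    - [0,0,0,0,0,-0.112,1]
    - [0,0,0,0,0,-0.112,1]
    - [0,0,0,0,0,-0.112,1]
    - [0,0,0,0,0,-0.112,1]

```text
time_s: 18.67
ee_pos: [0.509, -0.0595, 0.2379]
eef_rot: [-3.138, 0.001, 0.979]
wrist_force: [-0.1, 0.5, 0.7]
grip_width: 0.0941
finger_force: 0.0
```

>>> carry_out:
  increments:
    - [0,0,0,0,0,-0.112,1]
    - [0,0,0,0,0,-0.112,1]
    - [0,0,0,0,0,-0.112,1]
    - [0,0,0,0,0,-0.112,1]
    - [0,0,0,0,0,-0.112,1]
    - [0,0,0,0,0,-0.112,1]
    - [0,0,0,0,0,-0.114,1]
    - [0,0,0,0,0,0,1]

```text
time_s: 19.33
ee_pos: [0.509, -0.0595, 0.238]
eef_rot: [-3.139, -0.001, 1.762]
wrist_force: [-0.9, 0.6, 0.1]
grip_width: 0.094
finger_force: 0.0
```

>>> carry_out:
  increments:
    - [0,0,0,0,0,0,1]
    - [0,0,0,0,0,0,1]
    - [0,0,0,0,0,0,1]

```text
time_s: 19.58
ee_pos: [0.5095, -0.0596, 0.2393]
eef_rot: [-3.141, -0.0, 1.758]
wrist_force: [-0.4, 1.0, -0.1]
grip_width: 0.0942
finger_force: 0.0
```

```bash
python3 - <<'E'
from h import *
plan((.5097,-.0595,.088),1.762); print(observe()["eef_rot"])
E
```

```text
turn(tool) [-0.0009 -0.0003 -0.0039] shift after turn [1.000e-04 2.000e-04 1.513e-01] p [ 0.5095 -0.0596  0.2393]
[-3.14071304e+00 -2.84073083e-04  1.75811692e+00]
```

>>> carry_out:
  increments:
    - [0,0,0.02,0,0,-0.002,1]
    - [0,0,0.025,0,0,0,1]
    - [0,0,0.025,0,0,0,1]
    - [0,0,0.025,0,0,0,1]
    - [0,0,0.025,0,0,0,1]
    - [0,0,0.02,0,0,0,1]
    - [0,0,0.01,0,0,0,1]
    - [0,0,0,0,0,0,1]

```text
time_s: 20.25
ee_pos: [0.5077, -0.0592, 0.0869]
eef_rot: [-3.136, -0.002, 1.761]
wrist_force: [-0.4, -0.3, 0.1]
grip_width: 0.094
finger_force: 0.0
```

>>> carry_out:
  increments:
    - [0,0,0,0,0,0,1]
    - [0,0,0,0,0,0,1]
    - [0,0,0,0,0,0,-1]
    - [0,0,0,0,0,0,-1]
    - [0,0,0,0,0,0,-1]
    - [0,0,0,0,0,0,-1]
    - [0,0,0,0,0,0,-1]
    - [0,0,0,0,0,0,-1]
  newtons: 30

```text
time_s: 20.92
ee_pos: [0.5098, -0.0597, 0.09]
eef_rot: [3.141, 0.0, 1.762]
wrist_force: [0.0, -0.4, -1.3]
grip_width: 0.0575
finger_force: 0.0
```

>>> carry_out:
  increments:
    - [0,0,0,0,0,0,-1]
    - [0,0,0,0,0,0,-1]
    - [0,0,0,0,0,0,-1]
    - [0,0,0,0,0,0,-1]

```text
time_s: 21.25
ee_pos: [0.5098, -0.0597, 0.0899]
eef_rot: [3.141, 0.0, 1.762]
wrist_force: [1.6, 0.1, 0.8]
grip_width: 0.0558
finger_force: 30.0
```

>>> carry_out:
  increments:
    - [0,0,-0.005,0,0,0,-1]
    - [0,0,-0.02,0,0,0,-1]
    - [0,0,-0.025,0,0,0,-1]
    - [0,0,-0.025,0,0,0,-1]
    - [0,0,-0.025,0,0,0,-1]
    - [0,0,-0.025,0,0,0,-1]
    - [0,0,-0.025,0,0,0,-1]
    - [0,0,-0.015,0,0,0,-1]

```text
time_s: 21.92
ee_pos: [0.5099, -0.0597, 0.257]
eef_rot: [3.14, 0.001, 1.762]
wrist_force: [0.4, 0.7, -4.3]
grip_width: 0.0556
finger_force: 30.0
```

>>> carry_out:
  increments:
    - [0.0213,0.0003,0,0,0,0,-1]
    - [0.0213,0.0003,0,0,0,0,-1]
    - [0.0213,0.0003,0,0,0,0,-1]
    - [0.0213,0.0003,0,0,0,0,-1]
    - [0.0213,0.0003,0,0,0,0,-1]
    - [0.0213,0.0003,0,0,0,0,-1]
    - [0.0213,0.0003,0,0,0,0,-1]
    - [0.0213,0.0003,0,0,0,0,-1]

```text
time_s: 22.58
ee_pos: [0.4787, 0.109, 0.2535]
eef_rot: [-3.139, -0.0, 1.762]
wrist_force: [-0.2, -0.3, -4.3]
grip_width: 0.0557
finger_force: 30.0
```

>>> carry_out:
  increments:
    - [0.0213,0.0003,0,0,0,0,-1]
    - [0.0213,0.0003,0,0,0,0,-1]
    - [0,0,0,0,0,0,-1]
    - [0,0,0,0,0,0,-1]
    - [0,0,0,0,0,0,-1]
    - [0,0,0,0,0,0,-1]

```text
time_s: 23.08
ee_pos: [0.4721, 0.1492, 0.2543]
eef_rot: [-3.14, 0.001, 1.761]
wrist_force: [0.5, 0.2, -4.2]
grip_width: 0.0558
finger_force: 30.0
```

```bash
python3 - <<'E'
from h import *
p,R=pose(); im=camera("wrist"); I=camera_info("wrist"); cv2.imwrite("pics/w3.png",im[:,:,::-1]); print(p,R.as_euler("xyz"),observe()["wrist_force"]); np.save("w3.npy",I["view"])
E
```

```text
[0.47214108 0.14924921 0.25425543] [-3.14029631e+00  5.75865162e-04  1.76079503e+00] [-0.21195334 -0.30217248 -4.27602189]
```

View pics/w3.png

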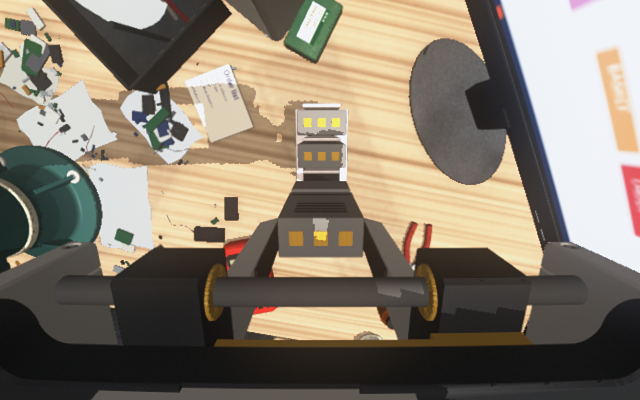

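The wrist view now looks over the held pack, whose contacts are at (296,238), (320,238) and (345,238). The two spares are behind it, with contacts at about (322,123) and (322,157). I'll work out the bay centre from these.

```bash
python3 - <<'E'
from h import *
im=cv2.imread("pics/w3.png")[:,:,::-1].copy(); I=camera_info("wrist"); I["view"]=np.load("w3.npy")
h=cv2.cvtColor(im,cv2.COLOR_RGB2HSV).astype(int); m=((h[...,0]>12)&(h[...,0]<34)&(h[...,1]>95)&(h[...,2]>80)).astype(np.uint8)
C=[]
for (x0,x1,y0,y1),z in [((300,345,115,131),.138),((300,345,148,166),.138),((285,357,229,250),.254-.09+.130)]:
    n,l,s,c=cv2.connectedComponentsWithStats(m[y0:y1,x0:x1])
    P=[onz(I,c[k]+[x0,y0],z) for k in range(1,n) if s[k,4]>8]
    print([s[k,4] for k in range(1,n)],np.round(P,4).tolist(),np.mean(P,0).round(4)); C.append(np.mean(P,0))
d=C[1]-C[0]; print("bay est",C[1]+d,d,"yaw",np.arctan2(d[0],-d[1]))
E
```

```text
[np.int32(74), np.int32(72), np.int32(72)] [[0.4429, 0.222, 0.138], [0.459, 0.2251, 0.138], [0.4746, 0.2281, 0.138]] [0.4588 0.2251 0.138 ]
[np.int32(71), np.int32(71), np.int32(75)] [[0.4502, 0.1843, 0.138], [0.4662, 0.1874, 0.138], [0.4815, 0.1904, 0.138]] [0.466  0.1874 0.138 ]
[np.int32(210), np.int32(214), np.int32(224)] [[0.4565, 0.146, 0.294], [0.4724, 0.1491, 0.294], [0.4882, 0.152, 0.294]] [0.4724 0.149  0.294 ]
bay est [0.47308525 0.14968266 0.138     ] [ 0.00712938 -0.03769048  0.        ] yaw 0.18694712543867587
```

>>> carry_out:
  increments:
    - [0,0,0.008,0,0,0,-1]
    - [0,0,0.008,0,0,0,-1]
    - [0,0,0.005,0,0,0,-1]
    - [0,0,0.004,0,0,0,-1]
    - [0,0,0.004,0,0,0,-1]
    - [0,0,0.004,0,0,0,-1]
    - [0,0,0.004,0,0,0,-1]
    - [0,0,0.003,0,0,0,-1]

```text
time_s: 23.8
ee_pos: [0.4721, 0.15, 0.2143]
eef_rot: [-3.141, 0.0, 1.762]
wrist_force: [-0.1, 0.5, -4.6]
grip_width: 0.0554
finger_force: 30.0
```

>>> carry_out:
  increments:
    - [0,0,0,0,0,0,-1]
    - [0,0,0,0,0,0,-1]

```text
time_s: 23.97
ee_pos: [0.4722, 0.15, 0.2147]
eef_rot: [-3.141, 0.0, 1.762]
wrist_force: [-0.4, 1.0, -4.3]
grip_width: 0.0555
finger_force: 30.0
```

>>> carry_out:
  increments:
    - [0,0,0.006,0,0,0,-1]
    - [0,0,0.006,0,0,0,-1]
    - [0,0,0.006,0,0,0,-1]
    - [0,0,0.006,0,0,0,-1]
    - [0,0,0.006,0,0,0,-1]
    - [0,0,0.006,0,0,0,-1]
    - [0,0,0.006,0,0,0,-1]
    - [0,0,0.006,0,0,0,-1]

```text
time_s: 24.63
ee_pos: [0.4722, 0.15, 0.1661]
eef_rot: [-3.141, 0.0, 1.762]
wrist_force: [-0.6, -0.4, -4.6]
grip_width: 0.0556
finger_force: 30.0
```

>>> carry_out:
  increments:
    - [0,0,0.006,0,0,0,-1]
    - [0,0,0.006,0,0,0,-1]
    - [0,0,0.006,0,0,0,-1]
    - [0,0,0.006,0,0,0,-1]
    - [0,0,0.006,0,0,0,-1]
    - [0,0,0.006,0,0,0,-1]
    - [0,0,0.006,0,0,0,-1]
    - [0,0,0.006,0,0,0,-1]

```text
time_s: 25.3
ee_pos: [0.4722, 0.15, 0.1182]
eef_rot: [-3.142, 0.0, 1.762]
wrist_force: [0.3, 0.1, -4.4]
grip_width: 0.0557
finger_force: 30.0
```

>>> carry_out:
  increments:
    - [0,0,0.005,0,0,0,-1]
    - [0,0,0.004,0,0,0,-1]
    - [0,0,0.003,0,0,0,-1]
    - [0,0,0.001,0,0,0,-1]
    - [0,0,0,0,0,0,-1]
    - [0,0,0,0,0,0,-1]
    - [0,0,0,0,0,0,-1]

```text
time_s: 25.88
ee_pos: [0.4725, 0.1501, 0.1063]
eef_rot: [3.141, 0.0, 1.762]
wrist_force: [-0.3, 0.0, -3.7]
grip_width: 0.0552
finger_force: 30.0
```

>>> carry_out:
  increments:
    - [0,0,0.001,0,0,0,-1]
    - [0,0,0.001,0,0,0,-1]
    - [0,0,0.001,0,0,0,-1]
    - [0,0,0.001,0,0,0,-1]
    - [0,0,0,0,0,0,-1]
    - [0,0,0,0,0,0,-1]

```text
time_s: 26.38
ee_pos: [0.4721, 0.15, 0.1017]
eef_rot: [-3.141, 0.0, 1.762]
wrist_force: [-0.1, 0.0, -4.1]
grip_width: 0.0556
finger_force: 30.0
```

>>> carry_out:
  increments:
    - [0,0,0.0007,0,0,0,-1]
    - [0,0,0.0007,0,0,0,-1]
    - [0,0,0,0,0,0,-1]
    - [0,0,0,0,0,0,-1]

```text
time_s: 26.72
ee_pos: [0.4724, 0.1501, 0.101]
eef_rot: [3.141, 0.0, 1.762]
wrist_force: [0.4, 0.9, -0.4]
grip_width: 0.0559
finger_force: 30.0
```

>>> carry_out:
  increments:
    - [0,0,0,0,0,0,1]
    - [0,0,0,0,0,0,1]
    - [0,0,0,0,0,0,1]
    - [0,0,0,0,0,0,1]
    - [0,0,0,0,0,0,1]
    - [0,0,0,0,0,0,1]
    - [0,0,0,0,0,0,1]

```text
time_s: 27.3
ee_pos: [0.4723, 0.15, 0.1005]
eef_rot: [3.141, 0.0, 1.762]
wrist_force: [0.6, -0.7, -0.2]
grip_width: 0.0934
finger_force: 0.0
```

>>> carry_out:
  increments:
    - [0,0,-0.02,0,0,0,1]
    - [0,0,-0.025,0,0,0,1]
    - [0,0,-0.025,0,0,0,1]
    - [0,0,-0.025,0,0,0,1]
    - [0,0,-0.025,0,0,0,1]
    - [0,0,-0.02,0,0,0,1]
    - [0,0,0,0,0,0,1]
    - [0,0,0,0,0,0,1]

```text
time_s: 27.97
ee_pos: [0.4729, 0.1501, 0.2412]
eef_rot: [3.139, 0.0, 1.762]
wrist_force: [0.4, 0.6, 0.7]
grip_width: 0.0938
finger_force: 0.0
```

>>> carry_out:
  increments:
    - [0,0,0,0,0,0,1]
    - [0,0,0,0,0,0,1]
    - [0,0,0,0,0,0,1]

```text
time_s: 28.22
ee_pos: [0.4714, 0.1499, 0.2383]
eef_rot: [-3.138, 0.0, 1.762]
wrist_force: [-0.6, 0.3, 1.0]
grip_width: 0.0938
finger_force: 0.0
```

```bash
python3 - <<'E'
from h import *
p,R=pose(); I=camera_info("wrist"); im=camera("wrist"); cv2.imwrite("pics/w4.png",im[:,:,::-1]); print(p,observe()["time_s"])
h=cv2.cvtColor(im,cv2.COLOR_RGB2HSV).astype(int); m=((h[...,0]>12)&(h[...,0]<34)&(h[...,1]>95)&(h[...,2]>80)).astype(np.uint8)
n,l,s,c=cv2.connectedComponentsWithStats(m[90:235,290:355])
for k in range(1,n):
    if s[k,4]>20: print(s[k,4],c[k]+[290,90],onz(I,c[k]+[290,90],.1395).round(4))
E
```

```text
[0.47137407 0.149857   0.2383264 ] 28.2667
26 [291.57692308 111.76923077] [0.4244 0.2296 0.1395]
87 [307.13793103 122.40229885] [0.4427 0.2219 0.1395]
89 [321.95505618 122.4494382 ] [0.4584 0.2249 0.1395]
89 [336.95505618 122.4494382 ] [0.4742 0.2279 0.1395]
43 [292.06976744 139.62790698] [0.4298 0.2009 0.1395]
32 [351.90625 151.28125] [0.4966 0.2009 0.1395]
76 [307.60526316 157.73684211] [0.45   0.1847 0.1395]
83 [322.         157.87951807] [0.4657 0.1876 0.1395]
77 [336.45454545 157.67532468] [0.4813 0.1908 0.1395]
33 [292.09090909 159.21212121] [0.4334 0.1799 0.1395]
23 [351.39130435 171.2173913 ] [0.5008 0.1792 0.1395]
72 [307.5 191. ] [0.4566 0.1476 0.1395]
72 [321.5 191. ] [0.4722 0.1506 0.1395]
75 [335.78666667 190.97333333] [0.4882 0.1537 0.1395]
```

View pics/w4.png

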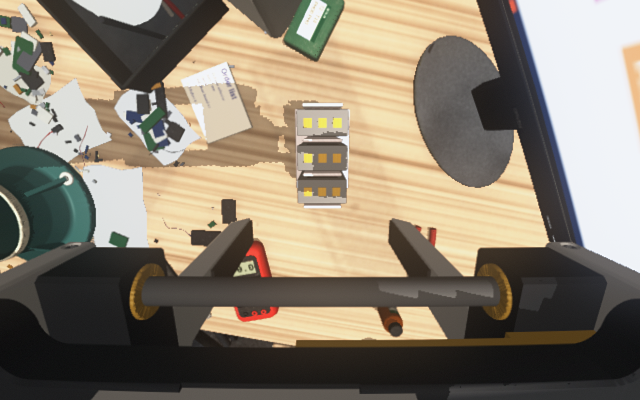

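The pack stands in line with its neighbours: the three rows of contacts are at (322,122), (322,158) and (321,191). The gripper is clear above.

```bash
python3 -c "
from bench import *
print(hand_in())"
```

```text
the job is handed in; nothing more can be done
None
```

I freed the pack from the dock, stood it on the bench, re-gripped it by its narrow edges and lowered it into the rack's empty bay. It stands upright in line with its neighbours, and I handed the job in at about 28 s; no verdict came back.

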